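# Set out the nightstand for the night

## Robot

A 6-joint arm with a two-finger parallel gripper is mounted at the origin on the work surface. World frame = base frame: x ahead of the robot, y to its left, z up, the work surface at z = 0. Lengths are in m, angles in rad, forces in N, time in s.
With the tool pointing down it reaches from about 0.25 to 0.725 m from the base axis. Payload 9.7 kg.
Tool frame: the origin (TCP) lies on the mounting face of the last link; the fingertips stand 173 mm ahead of it and the grasp point (between the pads) lies 155 mm ahead of it (env.hold_point_z is the distance from the TCP to the grasp point, in m); z points along the fingers, y is the direction in which the jaws open and shut (so a half turn about z gives the same grasp; the last joint's range is limited). The gripper opens to 85 mm and grips with 20 to 120 N. Pads are 22 mm wide; open, the fingers measure 114 mm over their backs; the gripper's body (76 mm by 85 mm) begins 54 mm behind the grasp point. The pads swing forward as they close: fully open they stand 13 mm farther back than shut.
Start: joints at [-1.219, 0.087, 0.176, 1.66, 0, 1.571], TCP at [0.19, -0.516, 0.405] pointing down, gripper open.
Joint ranges: [-3.13, 3.13], [-0.85, 1.81], [-1.15, 1.24], [-2.2, 2.28], [-1.44, 1.52], [-3.14, 3.14]. Speed limits (rad/s): [2.22, 2.22, 2.57, 3.14, 3.14, 3.14].

## Interface

Orientations are given as a unit quaternion [x, y, z, w].
In Python, from workcell import telemetry, vision, env gives the robot as it stands. The module is installed in compiled form; this text tells all that it offers.
- The arm moves only by the tool servo_tool, never from a script. Its argument "increments" is a list that holds one entry, the list of rows, each a list of 5 numbers: the shift along the tool's x, y, z scaled (see below), then the turn about the tool's z scaled (see below), then the gripper command: -1 is shut, 1 is fully open, values between are in proportion. A call has 1 to 8 rows; each row is the pose to reach, as a shift and turn from the pose commanded when the call began, along the tool's axes at that moment; what a row does not reach only later rows make up. The controller multiplies each number of a shift by 400 mm and each number of a turn by 0.5 rad. A row lasts 1/8 s, in which the tool goes at most 62.5 mm and 10.7 degrees, less where a joint would pass 70% of its speed; a pose out of reach is approached as far as the arm can. A call with a number of a shift or a turn outside -1 to 1 is refused whole. A call with a gripper value outside its range is refused whole. The fingers move at their own pace and stop on an object; "newtons" is the grip in N (left out, the last holds). Time passes only in rows, so rows that repeat a pose let the fingers close. It gives the time, the measured TCP pose, the force and the opening at its end, in the units of the state.
- telemetry.observe(): the state, without advancing time (a new reading comes with each control period).
- vision.snapshot(name): name is "scene" or "top" or "wrist"; returns (picture, depth): 480x640x3 uint8, blue, green, red; 480x640 float32, m along the optical axis (not along the pixel's ray), 0 where there is no reading.
- vision.camera_params(name): a dict with "fx", "fy", "cx", "cy" (pixels), "rvec" (rotation vector, rad) and "tvec" (3), from world to camera coordinates, as OpenCV has them; the wrist camera has in their place "tool_from_camera" (4x4, takes a point from camera to tool coordinates, whose origin is the TCP and whose axes are the flange's). Camera axes: x right, y down, z forward; pixel columns grow to the right and rows downward; lengths in m; the calibration is good to about 2 mm. A picture is of the moment at which its call begins: read the wrist's pose just before it. camera_params takes no time and is no camera call.
- env.finish_job(): hands the job in, once; it reports no verdict.
The state is a dict: "time": time; "joint_pos": joint angles; "joint_velocities": joint speeds; "joint_efforts": joint torques, N m; "eef_pos": TCP position; "ee_rot": TCP orientation; "force": force on the tool from outside, world axes, zero at the start; "torque": the same for the moment, N m; "finger_gap": finger opening in m.
Only numpy, scipy, OpenCV 4.12 (cv2) and the standard library are available. Lean on these libraries where they do the work, as an engineer would, in place of code of your own. Each camera call takes 0.05 s, during which the arm holds its last target. There are 200 camera calls.

## Task

Put the four bedside things where their owner can find them in the dark: the steel tumbler on the round cork coaster, the folded bifocals on the green pad with the two lens outlines, the black magnifier on the yellow pad with its silhouette, and the blue pill box on the white pad with the blue square border. The pill box is in the small clear case: swing the lid up and over past vertical so that it stays open, lift the pill box out, and leave the lid open. Set each thing upright, centred on its pad and lined up with the outline, let go of it, and never knock the tumbler, the bifocals or the pill box over.

Things in the scene. Friction and masses are not known exactly. Their poses are not given: they have to be found in the camera images.
- tumbler: Loose stainless steel tumbler, open upwards, 58 mm across at the rim (its widest) and 85 mm tall, standing on the table, about 0.16 kg. Origin: centre of its underside; z up. Its yaw does not matter.
- bifocals: Loose folded brown bifocals standing on their lower rims, 136 mm (y) x 28 mm (x) x 38 mm tall, 35 g. Lens side at x = -14 mm, folded temples at x = +14 mm (bar at 29 to 33 mm height, ends bent down to the table). Pinch across the 28 mm in the middle (bridge solid from 23 to 33 mm height). Origin: centre of the footprint, at table level; z up.
- magnifier: Loose black plastic pocket magnifier lying flat, 96 mm long (x), 45 g: a rectangular sleeve 50 x 34 x 12 mm (x from -48 to +2 mm, 34 mm wide in y, 12 mm high) and a round 44 mm lens, 9 mm high, centred at x = +26 mm. Origin: middle of the whole length, on the underside; z up.
- pill_box: Loose blue square pill box with four pale blue snap lids, 50 x 50 x 26 mm, about 60 g. It starts in the clear case, underside 4 mm above the table, upper 16 mm above the case's walls, sides within a few degrees of parallel to the case's. Origin: centre of its underside; z up.
- coaster: Fixed round cork coaster, 86 mm across, 4 mm thick: place of the tumbler. Origin: centre of its underside, on the table.
- glasses_pad: Fixed green pad, 66 mm (x) x 160 mm (y), 4 mm thick, with two round white lens outlines side by side along y: place of the bifocals, their length along the pad's y, either way round. Origin: centre of its underside.
- magnifier_pad: Fixed yellow pad, 120 mm (x) x 68 mm (y), 4 mm thick, with the black silhouette of the magnifier (round end towards +x): place of the magnifier, its length along the pad's x; either way round is accepted. Origin: centre of its underside.
- pill_pad: Fixed white pad, 80 x 80 mm, 4 mm thick, with a blue square border, otherwise plain: place of the pill box, its sides parallel to the border, any quarter turn. Origin: centre of its underside.
- case_lid (a joint): Angle of the case's clear lid, rad: 0 shut, 1.57 upright, 1.95 fully open (stop). Swings freely, 60 g: let go well past upright it falls to the stop and stays; let go before about 1.2 it falls shut. Case base: 70 x 70 mm, walls 14 mm high, fixed; the shut lid's top is 40 mm above the table.
- lid_pull (a point): Centre of the orange pull: bar 16 mm thick, 16 mm long (y), on a tab 24 mm in front of the lid, 24 mm above the table when shut. Pinch its flat ends from above along y; it may turn in the fingers. Frame turns with the lid; shut: x level, towards the hinge, z up. Hinge axis: parallel to y at x = +94, z = -10 mm; opening turns about +y, pull up and over. Pill box centre: x = +59 mm when shut.
There are look-alikes about, which are no part of the job. Several things look just like the magnifier_pad: the one meant starts nearest to the robot's base.

How it is judged:
At the end, for the whole second after the job is handed in: Each thing on its own pad: centre within 13 mm of the pad's, underside 1 to 8 mm above the table, upright within 0.12 rad, at rest; bifocals, magnifier and pill box lined up within 0.2 rad (half turns, pill box quarter turns, are alike); lid open beyond 1.7 rad (horizontal distance between tumbler and coaster below 0.013 m and z of tumbler in the frame of coaster between 0.001 and 0.008 m and angle between each of tumbler, bifocals, magnifier, pill_box's own z axis and vertical below 0.12 rad and linear speed of each of tumbler, bifocals, magnifier, pill_box below 0.02 m/s and angular speed of each of tumbler, bifocals, magnifier, pill_box below 0.3 rad/s and horizontal distance between bifocals and glasses_pad below 0.013 m and z of bifocals in the frame of glasses_pad between 0.001 and 0.008 m and horizontal distance between magnifier and magnifier_pad below 0.013 m and z of magnifier in the frame of magnifier_pad between 0.001 and 0.008 m and horizontal distance between pill_box and pill_pad below 0.013 m and z of pill_box in the frame of pill_pad between 0.001 and 0.008 m and angle between the y axis of bifocals and the y axis of glasses_pad, either way round below 0.2 rad and angle between the x axis of magnifier and the x axis of magnifier_pad, either way round below 0.2 rad and (angle between the x axis of pill_box and the x axis of pill_pad, either way round below 0.2 rad or angle between the x axis of pill_box and the y axis of pill_pad, either way round below 0.2 rad) and value of joint case_lid above 1.7 rad); the robot touches nothing.
It fails at once if the tumbler is knocked over (tilted more than 0.7 rad) (angle between tumbler's own z axis and vertical above 0.7 rad).
It fails at once if the bifocals is knocked over (tilted more than 0.7 rad) (angle between bifocals's own z axis and vertical above 0.7 rad).
It fails at once if the pill box is knocked over (tilted more than 0.7 rad) (angle between pill_box's own z axis and vertical above 0.7 rad).
It also fails if it takes over 133 s, if anything falls off the work surface, if the arm or the gripper's body presses on something with over 40 N, if the wrist force passes 120 N, or if a joint passes its speed limit or range.

## Working session

There is one attempt and no reset: what is moved stays moved. The work goes in short steps, Python scripts to look and compute and a tool call to move; the robot and the scene stay as the last step left them, time stands still between calls to the robot, and variables do not carry over. Pictures are saved under pics/ and viewed, about 12 in all and at most 16, crops included, and the job is handed in when it is done.

Besides the shell and the picture viewer there is one more tool, called after "Call:" as name(argument=value, ...) on one line, values as JSON. servo_tool: Moves the arm, as the interface text tells. Its arguments: {"type":"object","properties":{"increments":{"type":"array","items":{"type":"array","items":{"type":"array","items":{"type":"number"}}}},"newtons":{"type":"number"}},"required":["increments"]}

```bash
mkdir -p pics
python3 - <<'E'
from workcell import telemetry, vision, env
import cv2,numpy as np
print(telemetry.observe(), env.hold_point_z)
for n in ["scene","top"]:
    im,d=vision.snapshot(n); cv2.imwrite(f"pics/{n}0.png",im); np.save(f"pics/{n}0.npy",d)
    p=vision.camera_params(n);print(n,p)
print(vision.camera_params("wrist"))
E
```

```text
{'time': 0.0, 'joint_pos': array([-1.21899042e+00,  8.74779877e-02,  1.75109181e-01,  1.65981608e+00,
        2.16578210e-05,  1.57081039e+00]), 'joint_velocities': array([-2.63541818e-04,  1.85682424e-06,  6.71930375e-04, -1.42839602e-03,
       -7.76754038e-04, -4.89389284e-04]), 'joint_efforts': array([ 1.72261207e-03, -5.20389462e+01,  4.64809692e+01,  1.62477797e-02,
        1.59453375e-04,  4.83179150e-06]), 'eef_pos': array([ 0.18952781, -0.51631007,  0.40396026]), 'ee_rot': array([ 9.84569921e-01,  1.74990252e-01, -1.10839792e-04, -6.85459090e-04]), 'force': array([-0.61157821,  0.56060049,  0.09325416]), 'torque': array([ 0.00464307, -0.03311489, -0.00520657]), 'finger_gap': 0.08543398229357729} 0.1547
scene {'fx': 498.0862357642196, 'fy': 498.0862357642196, 'cx': 323.4213488446043, 'cy': 236.71037386307344, 'rvec': array([ 2.15664998,  0.92654682, -0.39630712]), 'tvec': array([-0.43514361, -0.17462068,  1.41657527])}
top {'fx': 622.7767567313088, 'fy': 622.7767567313088, 'cx': 322.1788329782078, 'cy': 235.5359644246696, 'rvec': array([ 2.09558377, -2.113259  ,  0.24701937]), 'tvec': array([0.10193021, 0.55053784, 1.23172023])}
{'fx': 330.3953012267663, 'fy': 330.3953012267663, 'cx': 323.6157079857302, 'cy': 237.6527239810179, 'tool_from_camera': array([[-1.94914975e-04, -9.53883148e-01, -3.00178118e-01,
         7.65031916e-02],
       [ 9.99999660e-01,  5.44679679e-05, -8.22414994e-04,
        -3.51125039e-05],
       [ 8.00837896e-04, -3.00178176e-01,  9.53882813e-01,
         3.19368018e-02],
       [ 0.00000000e+00,  0.00000000e+00,  0.00000000e+00,
         1.00000000e+00]])}
```

View pics/top0.png

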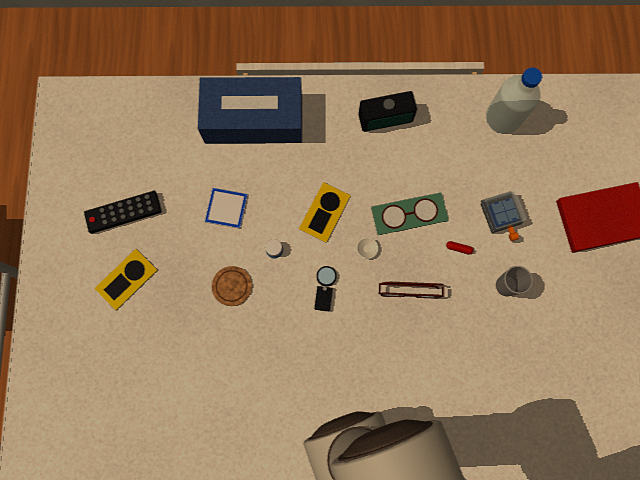

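View pics/scene0.png

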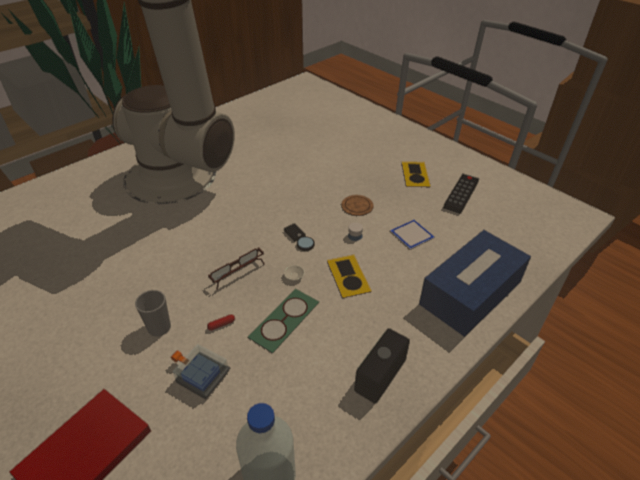

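The top view shows:
- tumbler (516,281), case with orange pull (502,212)/(514,235), bifocals (413,290), and magnifier (325,288)
- green pad (410,213), coaster (232,286), white pad (227,208)
- two yellow pads, at (325,212) and (127,279). Their distances to the base decide which one is meant.

```bash
cat > h.py <<'E'
import cv2,numpy as np
from workcell import telemetry, vision, env
from scipy.spatial.transform import Rotation as R
def cam(n):
    p=vision.camera_params(n); K=np.array([[p['fx'],0,p['cx']],[0,p['fy'],p['cy']],[0,0,1]])
    if n=='wrist':
        s=telemetry.observe(); T=np.eye(4);T[:3,:3]=R.from_quat(s['ee_rot']).as_matrix();T[:3,3]=s['eef_pos']
        W=T@p['tool_from_camera']; return K,W[:3,:3],W[:3,3]
    r=cv2.Rodrigues(p['rvec'])[0]; return K,r.T,-r.T@p['tvec']
def cast(c,px,z):
    K,Rm,t=c; px=np.atleast_2d(px).astype(float)
    d=(Rm@np.linalg.inv(K)@np.c_[px,np.ones(len(px))].T).T
    return t+d*((z-t[2])/d[:,2])[:,None]
def rect(c,mask,z):
    "largest blob -> world centre, size, angle of long side (rad)"
    cs,_=cv2.findContours(mask.astype(np.uint8),cv2.RETR_EXTERNAL,cv2.CHAIN_APPROX_NONE)
    q=max(cs,key=cv2.contourArea)[:,0]
    w=cast(c,q,z)[:,:2]; (cx,cy),(a,b),_=r=cv2.minAreaRect((w*1000).astype(np.float32))
    P=cv2.boxPoints(r); e=max((P[1]-P[0],P[2]-P[1]),key=np.linalg.norm)
    return np.array([cx,cy])/1000,sorted((a,b)),np.arctan2(e[1],e[0])%np.pi
def roi(m,x0,x1,y0,y1):
    o=np.zeros(m.shape,bool); o[y0:y1,x0:x1]=m[y0:y1,x0:x1]; return o
def wpt(c,px,d):
    K,Rm,t=c; return t+Rm@(np.linalg.inv(K)@[px[0],px[1],1])*d
E
python3 - <<'E'
from h import *
im=cv2.imread('pics/top0.png'); d=np.load('pics/top0.npy'); hsv=cv2.cvtColor(im,cv2.COLOR_BGR2HSV); H,S,V=[hsv[...,i].astype(int) for i in range(3)]
c=cam('top'); np.set_printoptions(precision=4,suppress=True)
print('cam',c[2])
yel=(abs(H-26)<6)&(S>170)&(V>110); 
def P(n,m,z,*r):
    m=roi(m,*r); m=cv2.morphologyEx(m.astype(np.uint8),cv2.MORPH_CLOSE,np.ones((5,5))) ; print(n,m.sum(),*rect(c,m,z))
P('yelA',yel,.004,290,360,175,250); P('yelB',yel,.004,90,165,245,315)
P('green',(abs(H-70)<25)&(S>70),.004,365,455,185,240)
P('white',(abs(H-112)<12)&(S>120),.004,200,255,180,235)
P('coaster',(H<18)&(S>110),.004,205,260,260,312)
P('magn',V<70,.010,305,345,258,315)
P('bif',(V<110)&(S>60)|(V<60),.033,372,452,276,304)
P('orange',(abs(H-10)<6)&(S>180)&(V>150),.028,500,530,222,245)
P('pull',(abs(H-10)<6)&(S>180)&(V>150),.028,500,530,222,245)
for n,x in dict(tumbl=(493,540,262,302),case=(478,528,188,236)).items():
    crop=d[x[2]:x[3],x[0]:x[1]];print(n,np.percentile(crop,[0,5,50,95]))
def crop(x0,x1,y0,y1,f=5): return cv2.resize(im[y0:y1,x0:x1],(300,250),interpolation=cv2.INTER_CUBIC)
cv2.imwrite('pics/c1.png',np.vstack([np.hstack([crop(475,535,185,235),crop(485,545,260,310)]),np.hstack([crop(370,454,255,325),crop(295,355,262,312)])]))
E
```

```text
cam [0.2605 0.1075 1.3233]
yelA 996 [0.6189 0.0914] [67.13642883300781, 118.9393310546875] 2.6603792
yelB 1117 [0.4736 0.5182] [67.81163024902344, 119.01573181152344] 2.3699822
green 1131 [ 0.6137 -0.0953] [65.47632598876953, 159.03562927246094] 1.7713592
white 307 [0.6301 0.3076] [77.68877410888672, 77.70972442626953] 1.378968
coaster 1281 [0.4573 0.2921] [83.82174682617188, 85.3497543334961] 1.5627905
magn 508 [0.4493 0.0909] [41.417240142822266, 94.95626831054688] 3.0522678
bif 722 [ 0.4409 -0.0944] [32.29374694824219, 148.43777465820312] 1.5206834
orange 66 [ 0.5633 -0.312 ] [15.068705558776855, 24.4598445892334] 0.3152208
pull 66 [ 0.5633 -0.312 ] [15.068705558776855, 24.4598445892334] 0.3152208
tumbl [0.     1.2526 1.3286 1.3465]
case [0.     1.3243 1.3418 1.3832]
```

View pics/c1.png

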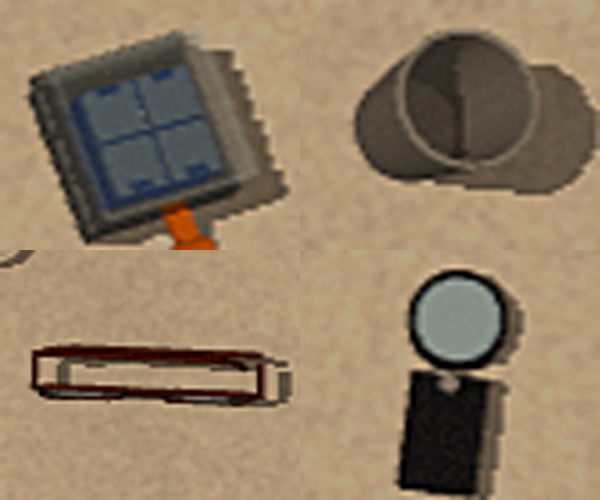

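The yellow pad at (325,212) is 0.626 m from the base and the one at (127,279) is 0.702 m, so (325,212) is the one meant. I'll add a planner and move over the case and tumbler.

```bash
cat >> h.py <<'E'
def plan(*targets):
    "each (x,y,z of TCP, yaw of tool x [None=keep]) -> row numbers from the present pose"
    s=telemetry.observe(); Rm=R.from_quat(s['ee_rot']).as_matrix(); y0=np.arctan2(Rm[1,0],Rm[0,0])
    for x,y,z,w in targets:
        t=Rm.T@(np.array([x,y,z])-s['eef_pos'])/.4
        dy=0 if w is None else -((w-y0+np.pi/2)%np.pi-np.pi/2)
        print(np.round(t,4),'turn',round(dy/.5,3),'mm',round(np.linalg.norm(t)*400))
def st():
    s=telemetry.observe();Rm=R.from_quat(s['ee_rot']).as_matrix()
    print('t',round(s['time'],2),'tcp',s['eef_pos'].round(4),'yaw',round(np.arctan2(Rm[1,0],Rm[0,0]),3),'tilt',Rm[2,:2].round(3),'F',s['force'].round(1),'gap',round(s['finger_gap'],4),'j',s['joint_pos'].round(2))
E
python3 -c "
from h import *
st();plan((.53,-.30,.33,None))
c=cam('top');print(cast(c,[519,279.6],.085),cast(c,[516.5,229],.04))"
```

```text
t 0.1 tcp [ 0.1895 -0.5163  0.4041] yaw 0.352 tilt [ 0.    -0.001] F [ 0.2  0.2 -0.6] gap 0.0854 j [-1.22  0.09  0.18  1.66  0.    1.57]
[ 0.9854 -0.2141  0.1854] turn 0.0 mm 410
[[ 0.45213692 -0.29764185  0.085     ]] [[ 0.56760897 -0.31575629  0.04      ]]
```

Call:
servo_tool(increments=[[[0.14,-0.03,0.026,0,0.2],[0.28,-0.06,0.053,0,0.2],[0.42,-0.09,0.08,0,0.2],[0.56,-0.12,0.106,0,0.2],[0.7,-0.15,0.132,0,0.2],[0.84,-0.18,0.16,0,0.2],[0.985,-0.214,0.185,0,0.2],[0.985,-0.214,0.185,0,0.2]]])

```text
time: 1.1
eef_pos: [0.5324, -0.2976, 0.3285]
ee_rot: [0.984, 0.177, -0.001, -0.001]
force: [-0.3, -0.9, -0.5]
finger_gap: 0.0513
```

```bash
cat > shot.py <<'E'
import sys; from h import *
st(); c=cam('wrist'); im,d=vision.snapshot('wrist'); n=sys.argv[1]
cv2.imwrite(f'pics/{n}.png',im); np.savez(f'pics/{n}.npz',d=d,K=c[0],R=c[1],t=c[2])
E
python3 shot.py w1
```

```text
t 1.1 tcp [ 0.5324 -0.2976  0.3285] yaw 0.356 tilt [-0.001 -0.003] F [-0.3 -0.9 -0.5] gap 0.0513 j [-0.51  0.22  0.18  1.53  0.    2.28]
```

View pics/w1.png

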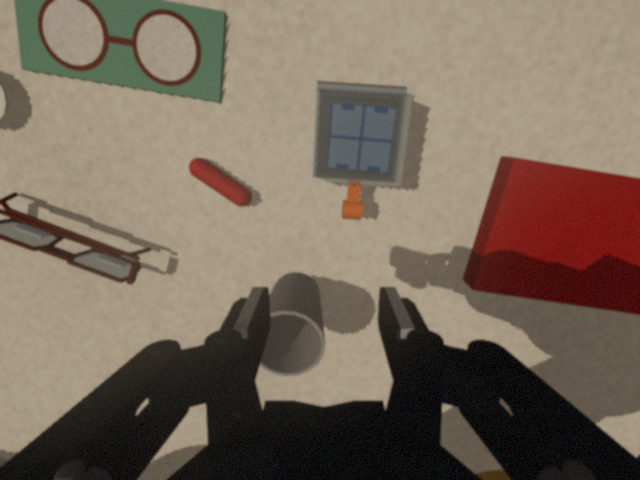

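The wrist view shows the orange pull at (352,209), the case at (360,133) and the tumbler rim at (292,342).

Run:
```python
from h import *
im=cv2.imread('pics/w1.png');z=np.load('pics/w1.npz');c=(z['K'],z['R'],z['t']);d=z['d']
hsv=cv2.cvtColor(im,cv2.COLOR_BGR2HSV);H,S,V=[hsv[...,i].astype(int) for i in range(3)]
o=roi((abs(H-10)<7)&(S>170)&(V>100),330,375,170,230)
ys,xs=np.nonzero(o); 
for y in range(180,224,3): 
  r=xs[ys==y]; print(y,r.min() if len(r) else None,r.max() if len(r) else None, end='; ')
lo=roi(o,330,375,204,225); cc=np.argwhere(lo).mean(0)[::-1]; print('\npull px',cc,cast(c,cc,.026))
up=roi(o,330,375,183,200); cu=np.argwhere(up).mean(0)[::-1]; print('tab',cu,cast(c,cu,.026))
b=roi((abs(H-108)<14)&(S>60),322,402,95,178);b=cv2.morphologyEx(b.astype(np.uint8),cv2.MORPH_CLOSE,np.ones((7,7)))
print('pill',rect(c,b,.030))
g=roi(S<65,305,425,70,195)&(V<150); print('case top z.04',rect(c,cv2.morphologyEx(g.astype(np.uint8),cv2.MORPH_OPEN,np.ones((3,3))),.03))
for p in [(319,83),(405,89),(315,178),(404,185)]: print(p,cast(c,p,.04)[0][:2].round(4),cast(c,p,.0)[0][:2].round(4),wpt(c,p,d[p[1],p[0]]).round(3))
# tumbler rim 
p=[(292,312),(262,340),(324,338),(292,374)]
print(cast(c,p,.085).round(4))
```

```text
180 None None; 183 None None; 186 350 358; 189 349 358; 192 349 358; 195 349 358; 198 349 357; 201 347 357; 204 345 360; 207 344 361; 210 344 361; 213 344 361; 216 346 360; 219 None None; 222 None None; 
pull px [352.48684211 209.99122807] [[ 0.5547272 -0.3139612  0.026    ]]
tab [353.42758621 192.06206897] [[ 0.56897723 -0.30906265  0.026     ]]
pill (array([ 0.61004956, -0.29782437]), [32.84392166137695, 33.5444450378418], np.float32(2.627931))
case top z.04 (array([ 0.61031702, -0.30503171]), [82.40641784667969, 85.69635772705078], np.float32(1.8711401))
(319, 83) [ 0.6344 -0.2551] [ 0.6391 -0.2527] [ 0.634 -0.255  0.039]
(405, 89) [ 0.652  -0.3139] [ 0.6595 -0.3206] [ 0.652 -0.314  0.039]
(315, 178) [ 0.5706 -0.2753] [ 0.5653 -0.276 ] [ 0.571 -0.275  0.04 ]
(404, 185) [ 0.5896 -0.3417] [ 0.5873 -0.3528] [ 0.587 -0.353 -0.001]
[[ 0.4803 -0.2917  0.085 ]
 [ 0.4502 -0.2784  0.085 ]
 [ 0.468  -0.321   0.085 ]
 [ 0.4291 -0.3091  0.085 ]]
```

```bash
python3 -c "
from h import *
plan((.555,-.3135,.25,.315),(.555,-.3135,.182,.315))"
```

```text
[0.0436 0.0556 0.198 ] turn 0.08 mm 84
[0.0439 0.0559 0.368 ] turn 0.08 mm 150
```

Call:
servo_tool(increments=[[[0.022,0.028,0.1,0.08,0.2],[0.044,0.056,0.2,0.08,0.2],[0.044,0.056,0.27,0.08,0.2],[0.044,0.056,0.33,0.08,0.2],[0.044,0.056,0.368,0.08,0.2],[0.044,0.056,0.368,0.08,0.2]]])

```text
time: 1.9
eef_pos: [0.5534, -0.3155, 0.1828]
ee_rot: [0.988, 0.155, -0.001, -0.0]
force: [0.6, 0.7, -0.2]
finger_gap: 0.0513
```

```bash
python3 shot.py w2
```

```text
t 1.9 tcp [ 0.5534 -0.3155  0.1828] yaw 0.311 tilt [-0.001 -0.001] F [ 0.6  0.7 -0.2] gap 0.0513 j [-0.52  0.32  0.02  1.27 -0.    2.31]
```

View pics/w2.png

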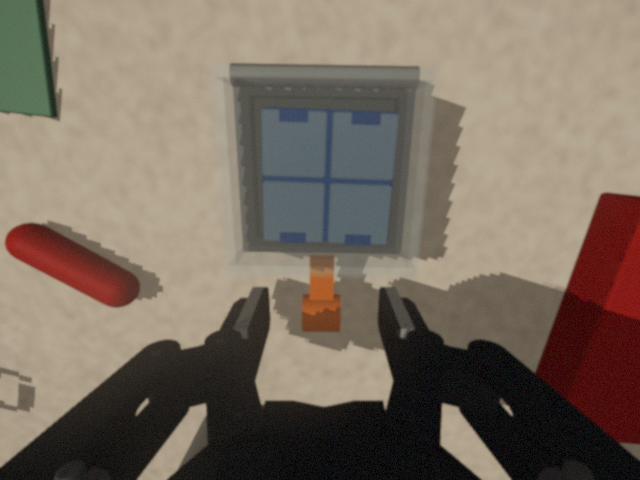

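The pull sits between the fingers, centred near (321,313). I'll close on it and swing the lid.

Call:
servo_tool(increments=[[[0,0,0,0,-1],[0,0,0,0,-1],[0,0,0,0,-1],[0,0,0,0,-1],[0,0,0,0,-1],[0,0,0,0,-1]]], newtons=30)

```text
time: 2.7
eef_pos: [0.5541, -0.3143, 0.1847]
ee_rot: [0.988, 0.156, 0.0, -0.001]
force: [-4.4, 6.2, 6.7]
finger_gap: 0.0152
```

Call:
servo_tool(increments=[[[0.01,0,-0.046,0,-1],[0.028,0,-0.09,0,-1],[0.055,0,-0.128,0,-1],[0.089,0,-0.161,0,-1],[0.129,0,-0.186,0,-1],[0.173,0,-0.203,0,-1],[0.22,0,-0.211,0,-1],[0.267,0,-0.209,0,-1]]])

```text
time: 3.7
eef_pos: [0.6564, -0.2822, 0.2695]
ee_rot: [0.988, 0.155, 0.001, 0.001]
force: [-1.7, -0.8, 0.4]
finger_gap: 0.0149
```

```bash
python3 shot.py w3
```

```text
t 3.7 tcp [ 0.6564 -0.2822  0.2695] yaw 0.312 tilt [0.001 0.002] F [-1.7 -0.8  0.4] gap 0.0149 j [-0.41  0.48  0.4   1.49 -0.    2.42]
```

View pics/w3.png

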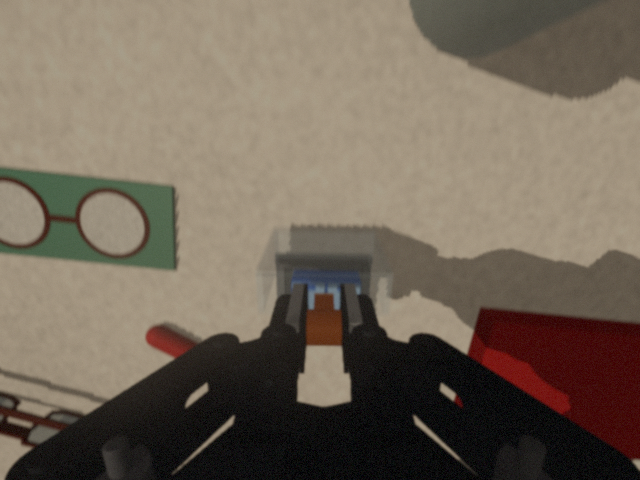

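Lid is past upright and held. I'll open the fingers and rise straight up.

Call:
servo_tool(increments=[[[0,0,0,0,0.2],[0,0,0,0,0.2],[0,0,0,0,0.2],[0,0,-0.1,0,0.2],[0,0,-0.18,0,0.6],[-0.08,0,-0.18,0,0.6],[-0.14,0,-0.18,0,0.6],[-0.14,0,-0.18,0,0.6]]])

```text
time: 4.75
eef_pos: [0.6012, -0.3002, 0.3399]
ee_rot: [0.988, 0.154, 0.0, 0.0]
force: [0.1, 0.2, 0.1]
finger_gap: 0.0681
```

```bash
python3 shot.py w4
```

```text
t 4.75 tcp [ 0.6012 -0.3002  0.3399] yaw 0.31 tilt [0.    0.001] F [0.1 0.2 0.1] gap 0.0681 j [-0.46  0.37  0.39  1.59 -0.    2.37]
```

View pics/w4.png

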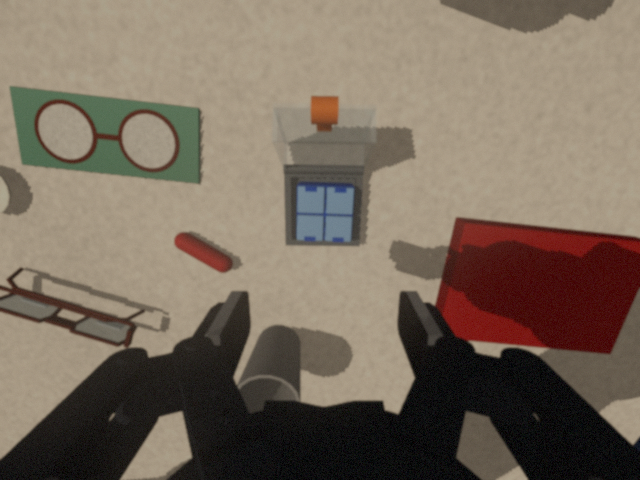

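The lid stays open, with the pull at (324,110). Now the pill box at (325,212), plus the green pad and the bifocals from this view.

Run:
```python
from h import *
im=cv2.imread('pics/w4.png');z=np.load('pics/w4.npz');c=(z['K'],z['R'],z['t'])
hsv=cv2.cvtColor(im,cv2.COLOR_BGR2HSV);H,S,V=[hsv[...,i].astype(int) for i in range(3)]
b=roi((abs(H-108)<15)&(S>70),288,362,176,245);b=cv2.morphologyEx(b.astype(np.uint8),cv2.MORPH_CLOSE,np.ones((5,5)))
print('pill',rect(c,b,.030), np.argwhere(b).min(0),np.argwhere(b).max(0))
print('green',rect(c,cv2.morphologyEx(roi((abs(H-70)<25)&(S>70),0,215,75,195).astype(np.uint8),cv2.MORPH_CLOSE,np.ones((5,5))),.004))
print('case',cast(c,[(288,168),(361,168),(287,244),(359,244)],.014).round(4))
p=rect(c,b,.030)[0]
for zz in (.3,.22,.185): plan((p[0],p[1],zz,None))
```

```text
pill (array([ 0.61335541, -0.2967215 ]), [48.392578125, 49.54563522338867], np.float32(0.27883625)) [182 296] [241 353]
green (array([ 0.58732422, -0.09992648]), [0.0, 0.0], np.float32(0.0))
case [[ 0.6373 -0.2558  0.014 ]
 [ 0.6568 -0.3167  0.014 ]
 [ 0.5696 -0.2742  0.014 ]
 [ 0.5902 -0.3385  0.014 ]]
[0.0295 0.0011 0.0992] turn 0.0 mm 41
[0.0294 0.001  0.2992] turn 0.0 mm 120
[0.0294 0.0009 0.3867] turn 0.0 mm 155
```

Call:
servo_tool(increments=[[[0.029,0.001,0.1,0.06,0.6],[0.029,0.001,0.2,0.06,0.6],[0.029,0.001,0.3,0.06,0.6],[0.029,0.001,0.35,0.06,0.6],[0.029,0.001,0.379,0.06,0.6],[0.029,0.001,0.379,0.06,0.6],[0.029,0.001,0.379,0.06,0.6]]])

```text
time: 5.68
eef_pos: [0.6141, -0.2966, 0.1891]
ee_rot: [0.99, 0.14, 0.001, 0.001]
force: [-0.2, -0.1, 0.4]
finger_gap: 0.0683
```

```bash
python3 shot.py w5
```

```text
t 5.67 tcp [ 0.6141 -0.2966  0.1891] yaw 0.282 tilt [0.002 0.001] F [-0.2 -0.1  0.4] gap 0.0683 j [-0.45  0.42  0.16  1.31  0.    2.41]
```

View pics/w5.png

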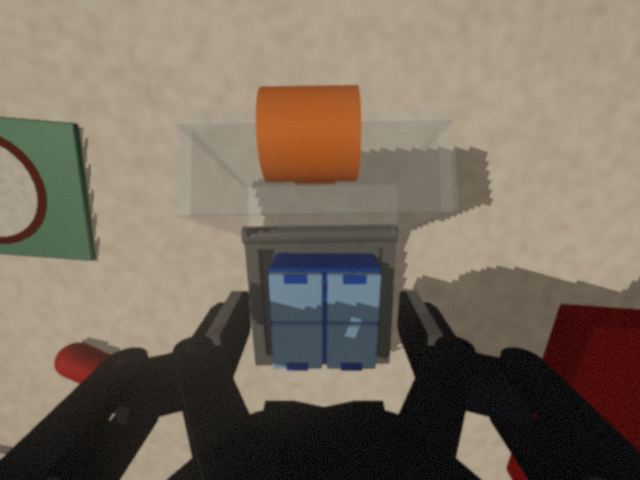

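Call:
servo_tool(increments=[[[0,0,0,0,-1],[0,0,0,0,-1],[0,0,0,0,-1],[0,0,0,0,-1],[0,0,-0.05,0,-1],[0,0,-0.13,0,-1],[-0.05,0,-0.25,0,-1],[-0.1,0,-0.35,0,-1]]], newtons=40)

```text
time: 6.72
eef_pos: [0.5747, -0.3075, 0.3305]
ee_rot: [0.99, 0.141, 0.001, 0.0]
force: [0.5, 0.2, -0.8]
finger_gap: 0.0488
```

```bash
python3 -c "
from h import *
st();plan((.56,.0,.33,.05),(.6301,.3076,.30,-.192))"
```

```text
t 6.72 tcp [ 0.5747 -0.3075  0.3305] yaw 0.282 tilt [0.001 0.001] F [ 0.5  0.2 -0.8] gap 0.0488 j [-0.49  0.32  0.3   1.55 -0.    2.37]
[ 1.788e-01 -7.484e-01  7.000e-04] turn 0.464 mm 308
[ 0.5612 -1.4383  0.0753] turn 0.948 mm 618
```

Call:
servo_tool(increments=[[[0.022,-0.093,0,-0.125,-1],[0.045,-0.187,0,-0.25,-1],[0.067,-0.28,0,-0.375,-1],[0.09,-0.374,0,-0.5,-1],[0.112,-0.467,0,-0.625,-1],[0.134,-0.561,0,-0.75,-1],[0.157,-0.655,0,-0.875,-1],[0.179,-0.748,0,-1,-1]]])

```text
time: 7.72
eef_pos: [0.5605, 0.001, 0.3289]
ee_rot: [0.924, 0.382, 0.001, 0.0]
force: [0.6, -0.3, -0.4]
finger_gap: 0.0485
```

```bash
python3 -c "
from h import *
st();plan((.6301,.3076,.30,1.379))"
```

```text
t 7.72 tcp [0.5605 0.001  0.3289] yaw 0.784 tilt [0.001 0.001] F [ 0.6 -0.3 -0.4] gap 0.0485 j [0.   0.1  0.04 1.51 0.   2.36]
[ 0.6643 -0.42    0.0724] turn -1.19 mm 316
```

Call:
servo_tool(increments=[[[0.083,-0.052,0.009,-0.125,-1],[0.166,-0.105,0.018,-0.25,-1],[0.249,-0.157,0.027,-0.375,-1],[0.332,-0.21,0.036,-0.5,-1],[0.415,-0.262,0.045,-0.625,-1],[0.498,-0.315,0.054,-0.75,-1],[0.581,-0.367,0.063,-0.875,-1],[0.664,-0.42,0.072,-1,-1]]])

```text
time: 8.72
eef_pos: [0.631, 0.3074, 0.2999]
ee_rot: [0.801, 0.599, 0.0, 0.0]
force: [0.4, 0.9, -0.1]
finger_gap: 0.0488
```

```bash
python3 shot.py w6
python3 - <<'E'
from h import *
im=cv2.imread('pics/w6.png');z=np.load('pics/w6.npz');c=(z['K'],z['R'],z['t'])
hsv=cv2.cvtColor(im,cv2.COLOR_BGR2HSV);H,S,V=[hsv[...,i].astype(int) for i in range(3)]
m=(abs(H-113)<10)&(S>130)
n,l,s,ce=cv2.connectedComponentsWithStats(cv2.morphologyEx(m.astype(np.uint8),cv2.MORPH_CLOSE,np.ones((3,3))))
for i in range(1,n):
    if s[i,4]>150: print(s[i],ce[i].round(),rect(c,l==i,.004),rect(c,l==i,.1))
plan((.6301,.3076,.25,1.379))
E
```

```text
t 8.72 tcp [0.631  0.3074 0.2999] yaw 1.284 tilt [0.001 0.001] F [ 0.4  0.9 -0.1] gap 0.0488 j [ 0.45  0.45  0.41  1.53 -0.    2.31]
[ 522  195   70  210 5047] [562. 311.] (array([0.80876849, 0.17110214]), [54.717071533203125, 221.6334686279297], np.float32(1.5756096)) (array([0.75196655, 0.24738168]), [34.82166290283203, 141.04632568359375], np.float32(1.57561))
[ 270  256  108  107 1096] [325. 283.] (array([0.62614722, 0.2419375 ]), [83.55538940429688, 107.06063842773438], np.float32(1.7347782)) (array([0.63574744, 0.29246094]), [53.174232482910156, 68.1328125], np.float32(1.7347785))
[284 275  22   8 170] [294. 279.] (array([0.59417365, 0.27301538]), [6.6474175453186035, 18.40520477294922], np.float32(2.8544984)) (array([0.61539966, 0.31223871]), [4.230377674102783, 11.712949752807617], np.float32(2.8544981))
[343 275  22   8 173] [353. 279.] (array([0.64354889, 0.25843741]), [6.647358417510986, 18.421640396118164], np.float32(2.8544998)) (array([0.64682172, 0.30296133]), [4.230348587036133, 11.723441123962402], np.float32(2.8545032))
[-0.0098  0.0004  0.1211] turn -0.179 mm 49
```

View pics/w6.png

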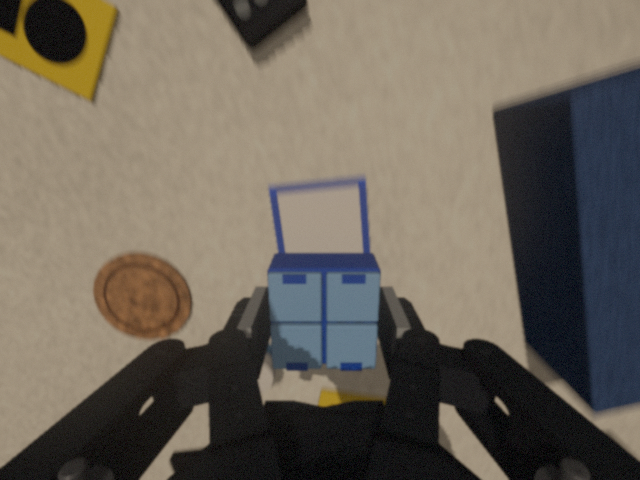

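Run:
```python
from h import *
z=np.load('pics/w6.npz');c=(z['K'],z['R'],z['t'])
p=cast(c,[(270,186),(366,179)],.004)[:,:2];print(p)
e=p[1]-p[0];L=np.linalg.norm(e);u=e/L;n=np.array([u[1],-u[0]]);print(L,np.arctan2(e[1],e[0]),'centre',p.mean(0)+n*.0395,p.mean(0)-n*.0395)
print('coaster rough',cast(c,(142,294),.004))
```

```text
[[0.60030882 0.35514814]
 [0.6751756  0.33882677]]
0.07662520601389508 -0.21464703051255943 centre [0.62932861 0.30839391] [0.64615581 0.38558099]
coaster rough [[0.46023776 0.296986   0.004     ]]
```

```bash
python3 -c "
from h import *
st();plan((.6297,.308,.25,1.379),(.6297,.308,.191,1.379))"
```

```text
t 8.78 tcp [0.631  0.3113 0.2985] yaw 1.29 tilt [ 0.002 -0.   ] F [-3.8  1.5 -2.4] gap 0.0486 j [0.46 0.45 0.41 1.53 0.   2.31]
[-0.0092 -0.0008  0.1211] turn -0.179 mm 49
[-0.0094 -0.0008  0.2686] turn -0.179 mm 108
```

Call:
servo_tool(increments=[[[0,0,0,-0.09,-1],[0,0,0.05,-0.19,-1],[0,0,0.1,-0.19,-1],[0,0,0.1,-0.19,-1],[0,0,0.1,-0.19,-1]]])

```text
time: 9.4
eef_pos: [0.631, 0.3061, 0.2602]
ee_rot: [0.772, 0.635, 0.001, 0.0]
force: [-1.1, 0.9, 0.1]
finger_gap: 0.0486
```

```bash
python3 -c "
from h import *
st();plan((.6297,.308,.191,1.379))"
```

```text
t 9.4 tcp [0.631  0.3061 0.2602] yaw 1.377 tilt [0.001 0.001] F [-1.1  0.9  0.1] gap 0.0486 j [ 0.45  0.45  0.33  1.46 -0.    2.22]
[ 0.0038 -0.0044  0.173 ] turn -0.005 mm 69
```

Call:
servo_tool(increments=[[[0.004,-0.004,0.07,0,-1],[0.004,-0.004,0.13,0,-1],[0.004,-0.004,0.16,0,-1],[0.004,-0.004,0.173,0,-1],[0.004,-0.004,0.173,0,-1],[0.004,-0.004,0.173,0,-1]]])

```text
time: 10.15
eef_pos: [0.6299, 0.3082, 0.1906]
ee_rot: [0.772, 0.635, 0.001, 0.0]
force: [0.5, -0.1, -0.2]
finger_gap: 0.0487
```

```bash
python3 -c "
from h import *
st()"
```

```text
t 10.15 tcp [0.6299 0.3082 0.1906] yaw 1.377 tilt [0.001 0.001] F [ 0.5 -0.1 -0.2] gap 0.0487 j [0.45 0.47 0.22 1.33 0.   2.22]
```

Call:
servo_tool(increments=[[[0,0,0.003,0,-1],[0,0,0.003,0,0.6],[0,0,0.003,0,0.6],[0,0,0.003,0,0.6],[0,0,0.003,0,0.6],[0,0,-0.1,0,0.6],[0,0,-0.22,0,0.6],[0,0,-0.35,0,1]]])

```text
time: 11.15
eef_pos: [0.6294, 0.3079, 0.3306]
ee_rot: [0.772, 0.635, -0.0, -0.0]
force: [1.2, 0.5, 0.1]
finger_gap: 0.0839
```

```bash
python3 -c "
from h import *
st();plan((.30,.10,.36,.9))"
```

```text
t 11.15 tcp [0.6294 0.3079 0.3306] yaw 1.377 tilt [-0.    -0.001] F [1.2 0.5 0.1] gap 0.0839 j [ 0.45  0.45  0.47  1.6  -0.    2.22]
[-0.6688 -0.708  -0.0728] turn 0.954 mm 391
```

```bash
python3 -c "
from h import *
plan((.51,.085,.33,1.377))"
```

```text
[-0.6044 -0.1855  0.0019] turn -0.0 mm 253
```

Call:
servo_tool(increments=[[[-0.075,-0.023,0,-0.125,1],[-0.15,-0.046,0,-0.25,1],[-0.226,-0.07,0,-0.375,1],[-0.302,-0.093,0,-0.5,1],[-0.378,-0.116,0,-0.625,1],[-0.453,-0.139,0,-0.75,1],[-0.529,-0.162,0,-0.875,1],[-0.604,-0.185,0,-1,1]]])

```text
time: 12.15
eef_pos: [0.5099, 0.0844, 0.3297]
ee_rot: [0.59, 0.807, 0.0, 0.0]
force: [0.6, -0.8, 0.3]
finger_gap: 0.0857
```

Call:
servo_tool(increments=[[[0,0,0,-0.33,0.4],[0,0,0,-0.66,0.4],[0,0,0,-1,0.4],[0,0,0,-1,0.4]]])

```text
time: 12.65
eef_pos: [0.5104, 0.0852, 0.3296]
ee_rot: [0.374, 0.928, 0.0, 0.0]
force: [0.2, -0.3, -0.1]
finger_gap: 0.0596
```

Call:
servo_tool(increments=[[[0,0,0,-0.33,0.4],[0,0,0,-0.66,0.4],[0,0,0,-1,0.4],[0,0,0,-1,0.4],[0,0,0,-1,0.4],[0,0,0,-1,0.4]]])

```text
time: 13.4
eef_pos: [0.5105, 0.0852, 0.3295]
ee_rot: [0.133, 0.991, -0.0, -0.0]
force: [0.5, 0.5, 0.3]
finger_gap: 0.0595
```

```bash
python3 shot.py w7
python3 - <<'E'
from h import *
im=cv2.imread('pics/w7.png');z=np.load('pics/w7.npz');c=(z['K'],z['R'],z['t'])
im2=im.copy()
for n,p in dict(mag=(.4493,.0909),yelA=(.6189,.0914)).items():
    K,Rm,t=c; q=K@(Rm.T@(np.array([*p,.005])-t));q=q[:2]/q[2];print(n,q)
E
```

```text
t 13.4 tcp [0.5105 0.0852 0.3295] yaw 2.874 tilt [ 0. -0.] F [0.5 0.5 0.3] gap 0.0595 j [ 0.17 -0.01 -0.07  1.51 -0.    0.43]
mag [311.08382461 154.00392862]
yelA [357.96728976 321.02965434]
```

View pics/w7.png

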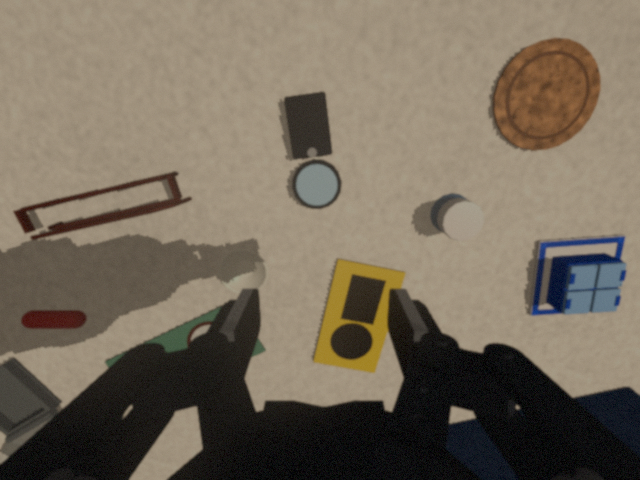

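The wrist view shows the magnifier sleeve at (307,125) and its lens at (317,184). Below it is the near yellow pad, with its circle at (351,341). That pad matches the description and is the nearest one. The coaster is at (547,94). The pill box is on its pad.

Run:
```python
from h import *
im=cv2.imread('pics/w7.png');z=np.load('pics/w7.npz');c=(z['K'],z['R'],z['t'])
hsv=cv2.cvtColor(im,cv2.COLOR_BGR2HSV);H,S,V=[hsv[...,i].astype(int) for i in range(3)]
s=roi(V<65,280,335,88,158); r=rect(c,s,.011);print('sleeve',r)
l=roi((abs(H-95)<25)&(S>20)&(V>70),290,345,158,212);
q=cv2.findContours(l.astype(np.uint8),0,1)[0];q=max(q,key=cv2.contourArea)[:,0];w=cast(c,q,.007)[:,:2];lc=cv2.minEnclosingCircle((w*1000).astype(np.float32));print('lens',lc)
L=np.array(lc[0])/1000; v=L-r[0]; print('dist should be 49',np.linalg.norm(v),'yaw',np.arctan2(v[1],v[0]))
u=v/np.linalg.norm(v); C=L-u*.026; print('centre',C)
print('yel',rect(c,cv2.morphologyEx(roi((abs(H-26)<7)&(S>150)&(V>60),300,420,250,380).astype(np.uint8),cv2.MORPH_CLOSE,np.ones((25,25))),.004))
b=roi(V<60,312,402,260,370); 
k=roi((H<18)&(S>110)&(V>60),480,610,30,160);q=cv2.findContours(k.astype(np.uint8),0,1)[0];q=max(q,key=cv2.contourArea)[:,0];print('coaster',cv2.fitEllipse((cast(c,q,.004)[:,:2]*1000).astype(np.float32)))
g=C-u*.012; w=np.arctan2(u[1],u[0])+np.pi
plan((*g,.24,w),(*g,.175,w))
```

```text
sleeve (array([0.4270961 , 0.09480844]), [31.908477783203125, 47.588722229003906], np.float32(3.0008762))
lens ((463.9353332519531, 77.65235900878906), 9.999999747378752e-05)
dist should be 49 0.04063816275665069 yaw -0.43583421142171924
centre [0.44036586 0.0886287 ]
yel (array([0.61677228, 0.09122536]), [67.67628479003906, 117.74491882324219], np.float32(2.665149))
coaster ((456.1407165527344, 289.2983093261719), (83.28874206542969, 85.02059173583984), 0.14337944984436035)
[ 0.2009 -0.033   0.2237] turn 0.338 mm 121
[ 0.2009 -0.0331  0.3862] turn 0.338 mm 175
```

Run:
```python
from h import *
z=np.load('pics/w7.npz');c=(z['K'],z['R'],z['t'])
L=cast(c,(317,184.5),.007)[0,:2]; S=np.array([.4271,.0948]); v=L-S; print(L,np.linalg.norm(v),np.arctan2(v[1],v[0]))
u=v/np.linalg.norm(v); C=S+u*.023; g=C-u*.012; w=np.arctan2(u[1],u[0])+np.pi;print(C,g,w)
plan((*g,.24,w),(*g,.1765,w))
```

```text
[0.47555823 0.08884246] 0.0488230689719946 -0.12232787276727305
[0.44992813 0.09199347] [0.4380178  0.09345775] 3.01926478082252
[ 0.1802 -0.028   0.2237] turn -0.29 mm 115
[ 0.1802 -0.028   0.3825] turn -0.29 mm 169
```

Call:
servo_tool(increments=[[[0.09,-0.014,0.1,-0.15,0.4],[0.18,-0.028,0.2,-0.29,0.4],[0.18,-0.028,0.28,-0.29,0.4],[0.18,-0.028,0.33,-0.29,0.4],[0.18,-0.028,0.365,-0.29,0.4],[0.18,-0.028,0.382,-0.29,0.4],[0.18,-0.028,0.382,-0.29,0.4]]])

```text
time: 14.32
eef_pos: [0.4382, 0.0933, 0.1767]
ee_rot: [0.06, 0.998, -0.0, -0.0]
force: [0.3, -0.1, -0.9]
finger_gap: 0.0597
```

Call:
servo_tool(increments=[[[0,0,0,0,-1],[0,0,0,0,-1],[0,0,0,0,-1],[0,0,0,0,-1],[0,0,0,0,-1]]], newtons=30)

```text
time: 14.95
eef_pos: [0.4384, 0.0933, 0.1775]
ee_rot: [0.06, 0.998, 0.0, 0.001]
force: [-0.3, -0.5, 5.7]
finger_gap: 0.0329
```

```bash
python3 -c "
from h import *
st()"
```

```text
t 14.95 tcp [0.4384 0.0933 0.1775] yaw 3.022 tilt [-0.001  0.   ] F [-0.3 -0.5  5.7] gap 0.0329 j [ 0.21 -0.12 -0.47  1.22 -0.    0.33]
```

Call:
servo_tool(increments=[[[0,0,-0.05,0,-1],[0,0,-0.15,0,-1],[0,0,-0.2,0,-1],[0,0,-0.2,0,-1]]])

```text
time: 15.45
eef_pos: [0.4385, 0.0933, 0.2579]
ee_rot: [0.06, 0.998, 0.0, 0.001]
force: [-0.1, 0.9, -0.1]
finger_gap: 0.0332
```

```bash
python3 -c "
from h import *
st();plan((.6074,.0968,.25,2.663))"
```

```text
t 15.45 tcp [0.4385 0.0933 0.2579] yaw 3.022 tilt [-0.002  0.001] F [-0.1  0.9 -0.1] gap 0.0332 j [ 0.21 -0.16 -0.35  1.38  0.    0.33]
[-0.4182  0.0591  0.0208] turn 0.717 mm 169
```

Call:
servo_tool(increments=[[[-0.1,0.015,0,0.18,-1],[-0.2,0.03,0,0.36,-1],[-0.3,0.045,0,0.54,-1],[-0.4,0.057,0.01,0.717,-1],[-0.418,0.059,0.021,0.717,-1],[-0.418,0.059,0.021,0.717,-1],[-0.418,0.059,0.021,0.717,-1]]])

```text
time: 16.32
eef_pos: [0.606, 0.0967, 0.2481]
ee_rot: [0.237, 0.972, -0.0, -0.0]
force: [-1.0, -0.6, 0.3]
finger_gap: 0.0332
```

```bash
python3 shot.py w8; python3 -c "
from h import *
plan((.6074,.0968,.182,2.663))"
```

```text
t 16.32 tcp [0.606  0.0967 0.2481] yaw 2.664 tilt [ 0.001 -0.   ] F [-1.  -0.6  0.3] gap 0.0332 j [0.16 0.24 0.04 1.38 0.   0.64]
[-0.0029  0.0017  0.1662] turn 0.002 mm 67
```

View pics/w8.png

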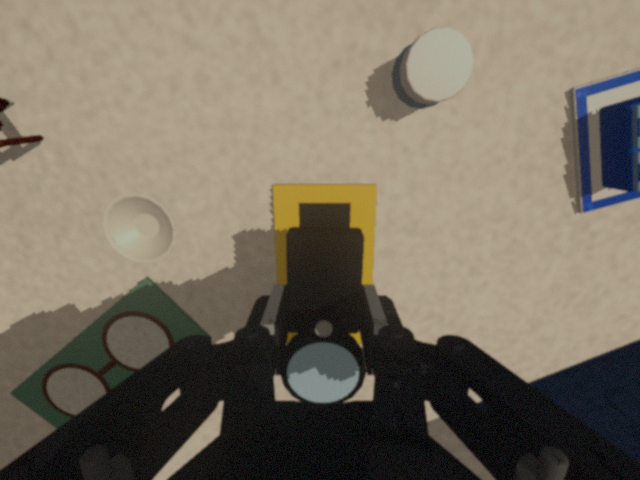

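The magnifier hangs level and lined up over the silhouette, with its sleeve at (325,260). I'll lower it, release and lift.

Call:
servo_tool(increments=[[[-0.003,0.002,0.07,0,-1],[-0.003,0.002,0.13,0,-1],[-0.003,0.002,0.155,0,-1],[-0.003,0.002,0.165,0,-1],[-0.003,0.002,0.165,0,-1],[-0.003,0.002,0.165,0,-1]]])

```text
time: 17.12
eef_pos: [0.6086, 0.0969, 0.1833]
ee_rot: [0.237, 0.972, 0.0, 0.001]
force: [-0.2, -0.2, -1.1]
finger_gap: 0.0331
```

Call:
servo_tool(increments=[[[0,0,0,0,0.3],[0,0,0,0,0.3],[0,0,0,0,0.3],[0,0,-0.05,0,0.3],[0,0,-0.15,0,0.3],[0,0,-0.25,0,0.3],[0,0,-0.35,0,0.3]]])

```text
time: 18.0
eef_pos: [0.6081, 0.0968, 0.3253]
ee_rot: [0.237, 0.972, 0.0, 0.001]
force: [-0.8, 0.5, 0.1]
finger_gap: 0.0553
```

```bash
python3 -c "
from h import *
st();plan((.50,-.06,.33,2.4))"
```

```text
t 18.0 tcp [0.6081 0.0968 0.3253] yaw 2.663 tilt [-0.001  0.001] F [-0.8  0.5  0.1] gap 0.0553 j [0.16 0.23 0.18 1.52 0.   0.64]
[ 0.0593 -0.4724 -0.0123] turn 0.527 mm 191
```

Run:
```python
from h import *
for n,(x0,x1,y0,y1) in {'w7':(0,205,160,245),'w4':(0,150,260,350)}.items():
    z=np.load(f'pics/{n}.npz');K,Rm,t=z['K'],z['R'],z['t'];d=z['d'][y0:y1,x0:x1]
    v,u=np.mgrid[y0:y1,x0:x1]; P=t+((Rm@np.linalg.inv(K)@np.stack([u.ravel(),v.ravel(),np.ones(u.size)]))*d.ravel()).T
    P=P[(d.ravel()>0)&(P[:,2]>.024)&(P[:,2]<.05)]; r=cv2.minAreaRect((P[:,:2]*1000).astype(np.float32));print(n,len(P),P[:,2].max(),r)
    print(P[:,:2].min(0),P[:,:2].max(0))
im=cv2.imread('pics/top0.png');d=np.load('pics/top0.npy');c=cam('top')
v,u=np.mgrid[270:310,370:460]; K,Rm,t=c; P=t+((Rm@np.linalg.inv(K)@np.stack([u.ravel(),v.ravel(),np.ones(u.size)]))*d[270:310,370:460].ravel()).T
P=P[(P[:,2]>.024)&(P[:,2]<.05)];print('top',len(P),cv2.minAreaRect((P[:,:2]*1000).astype(np.float32)))
```

```text
w7 2610 0.03735311692426002 ((442.6173400878906, -88.3877182006836), (138.3039093017578, 28.043304443359375), 87.184814453125)
[ 0.42583569 -0.15719289] [ 0.45899338 -0.01927306]
w4 2514 0.037599029203456424 ((442.8807067871094, -93.43978881835938), (126.34992980957031, 30.264354705810547), 86.5759048461914)
[ 0.42618    -0.15642605] [ 0.46020982 -0.02967102]
top 403 ((443.3060607910156, -88.0608139038086), (136.51055908203125, 29.377840042114258), 87.01319885253906)
```

```bash
python3 -c "
from h import *
plan((.443,-.0885,.30,2.663))"
```

```text
[ 0.1531 -0.6013  0.0625] turn 0.001 mm 249
```

Call:
servo_tool(increments=[[[0.025,-0.1,0,0.17,0.3],[0.05,-0.2,0,0.34,0.3],[0.075,-0.3,0,0.5,0.3],[0.1,-0.4,0.02,0.67,0.3],[0.125,-0.5,0.04,0.84,0.3],[0.153,-0.601,0.062,1,0.3],[0.153,-0.601,0.062,1,0.3]]])

```text
time: 18.88
eef_pos: [0.4418, -0.0897, 0.2987]
ee_rot: [0.471, 0.882, 0.0, 0.001]
force: [-0.3, 0.0, 0.4]
finger_gap: 0.0554
```

Call:
servo_tool(increments=[[[0,0,0,0.33,0.3],[0,0,0,0.66,0.3],[0,0,0,1,0.3],[0,0,0,1,0.3]]])

```text
time: 19.38
eef_pos: [0.4438, -0.088, 0.2986]
ee_rot: [0.673, 0.74, 0.0, 0.001]
force: [-0.1, 0.3, 0.8]
finger_gap: 0.0556
```

Call:
servo_tool(increments=[[[0,0,0,0.286,0.3],[0,0,0,0.286,0.3],[0,0,0,0.286,0.3],[0,0,0,0.286,0.3]]])

```text
time: 19.88
eef_pos: [0.4434, -0.0884, 0.2976]
ee_rot: [0.724, 0.69, 0.0, 0.0]
force: [0.3, 1.5, 0.6]
finger_gap: 0.0553
```

```bash
python3 shot.py w9; python3 -c "
from h import *
plan((.443,-.0885,.184,1.52))"
```

```text
t 19.88 tcp [ 0.4434 -0.0884  0.2976] yaw 1.523 tilt [-0.  0.] F [0.3 1.5 0.6] gap 0.0553 j [-0.2  -0.16 -0.27  1.46  0.    1.42]
[-0.0004 -0.0009  0.2839] turn 0.005 mm 114
```

View pics/w9.png

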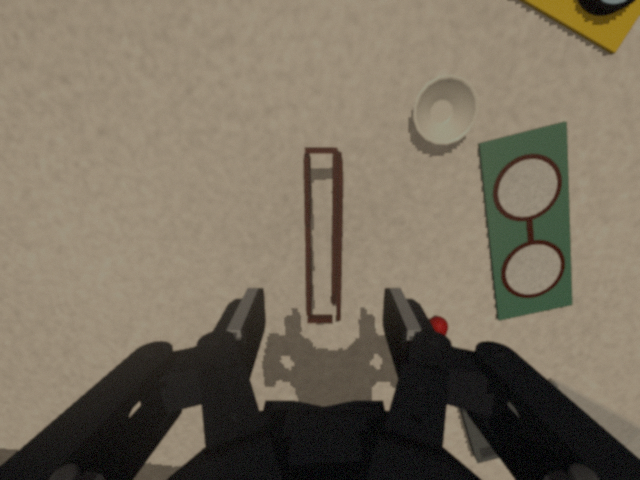

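Bifocals at (322,236), where the hold point projects. The green pad is fully visible, so I'll measure it and descend.

Run:
```python
from h import *
im=cv2.imread('pics/w9.png');z=np.load('pics/w9.npz');c=(z['K'],z['R'],z['t'])
hsv=cv2.cvtColor(im,cv2.COLOR_BGR2HSV);H,S,V=[hsv[...,i].astype(int) for i in range(3)]
print('green',rect(c,cv2.morphologyEx(roi((abs(H-70)<25)&(S>60),465,590,110,335).astype(np.uint8),cv2.MORPH_CLOSE,np.ones((5,5))),.004))
```

```text
green (array([ 0.6117027 , -0.09514156]), [64.672607421875, 157.16111755371094], np.float32(1.7667565))
```

Call:
servo_tool(increments=[[[0,0,0.1,0,0.3],[0,0,0.18,0,0.3],[0,0,0.24,0,0.3],[0,0,0.27,0,0.3],[0,0,0.284,0,0.3],[0,0,0.284,0,0.3],[0,0,0.284,0,0.3]]])

```text
time: 20.8
eef_pos: [0.4437, -0.0884, 0.1847]
ee_rot: [0.725, 0.689, 0.0, 0.001]
force: [1.0, -0.6, 0.5]
finger_gap: 0.0554
```

Call:
servo_tool(increments=[[[0,0,0,0,-1],[0,0,0,0,-1],[0,0,0,0,-1],[0,0,0,0,-1],[0,0,0,0,-1]]], newtons=25)

```text
time: 21.42
eef_pos: [0.4434, -0.0884, 0.1844]
ee_rot: [0.725, 0.689, 0.0, 0.0]
force: [-2.5, 0.5, 5.6]
finger_gap: 0.0271
```

Call:
servo_tool(increments=[[[0,0,-0.04,0,-1],[0,0,-0.12,0,-1],[0,0,-0.2,0,-1],[0,0,-0.2,0,-1]]])

```text
time: 21.92
eef_pos: [0.444, -0.0885, 0.2672]
ee_rot: [0.725, 0.689, 0.001, 0.002]
force: [0.1, 0.1, -1.5]
finger_gap: 0.0274
```

```bash
python3 -c "
from h import *
st();plan((.6137,-.0953,.25,1.771))"
```

```text
t 21.93 tcp [ 0.444  -0.0885  0.2672] yaw 1.52 tilt [-0.001  0.005] F [ 0.1  0.1 -1.5] gap 0.0274 j [-0.2  -0.16 -0.33  1.4   0.    1.42]
[0.0045 0.4242 0.045 ] turn -0.501 mm 171
```

Call:
servo_tool(increments=[[[0.001,0.1,0,-0.125,-1],[0.002,0.2,0,-0.25,-1],[0.003,0.3,0.01,-0.375,-1],[0.004,0.4,0.03,-0.5,-1],[0.005,0.422,0.045,-0.5,-1],[0.005,0.422,0.045,-0.5,-1],[0.005,0.422,0.045,-0.5,-1]]])

```text
time: 22.8
eef_pos: [0.6112, -0.0949, 0.2463]
ee_rot: [0.633, 0.774, -0.0, -0.0]
force: [0.8, 0.0, -0.3]
finger_gap: 0.0271
```

```bash
python3 shot.py w10; python3 -c "
from h import *
st();plan((.6128,-.0952,.1890,1.769))"
```

```text
t 22.8 tcp [ 0.6112 -0.0949  0.2463] yaw 1.77 tilt [ 0. -0.] F [ 0.8  0.  -0.3] gap 0.0271 j [-0.15  0.25  0.05  1.38 -0.    1.22]
t 22.85 tcp [ 0.6112 -0.0949  0.2465] yaw 1.77 tilt [-0.  0.] F [ 0.1  0.4 -0.2] gap 0.0273 j [-0.15  0.25  0.05  1.38 -0.    1.22]
[-0.0015  0.0037  0.1439] turn 0.001 mm 58
```

View pics/w10.png

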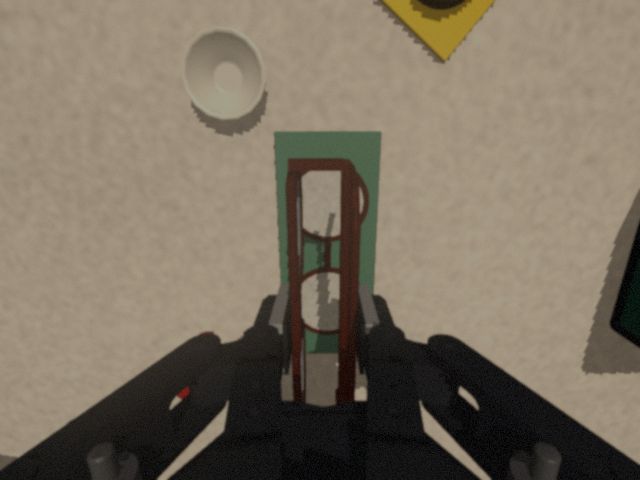

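The bifocals are lined up over the pad, centred at about (322,230). I'll lower and release them.

Call:
servo_tool(increments=[[[-0.001,0.003,0.06,0,-1],[-0.001,0.003,0.11,0,-1],[-0.001,0.003,0.13,0,-1],[-0.001,0.003,0.142,0,-1],[-0.001,0.003,0.142,0,-1],[-0.001,0.003,0.142,0,-1]]])

```text
time: 23.6
eef_pos: [0.6135, -0.0951, 0.1898]
ee_rot: [0.633, 0.774, 0.0, 0.0]
force: [-0.3, -0.2, -0.3]
finger_gap: 0.0273
```

Call:
servo_tool(increments=[[[0,0,0.001,0,-0.2],[0,0,0.001,0,0.1],[0,0,0.001,0,0.2],[0,0,0.001,0,0.2],[0,0,-0.05,0,0.2],[0,0,-0.15,0,0.4],[0,0,-0.25,0,0.8],[0,0,-0.37,0,1]]])

```text
time: 24.6
eef_pos: [0.613, -0.095, 0.3379]
ee_rot: [0.633, 0.774, -0.0, -0.0]
force: [0.6, 0.3, 0.4]
finger_gap: 0.0852
```

Run:
```python
from h import *
st()
im,d=vision.snapshot('top');cv2.imwrite('pics/top1.png',im);np.save('pics/top1.npy',d)
c=cam('top');K,Rm,t=c
def obj(n,x0,x1,y0,y1,za,zb):
    v,u=np.mgrid[y0:y1,x0:x1]; P=t+((Rm@np.linalg.inv(K)@np.stack([u.ravel(),v.ravel(),np.ones(u.size)]))*d[y0:y1,x0:x1].ravel()).T
    P=P[(P[:,2]>za)&(P[:,2]<zb)];print(n,len(P),cv2.minAreaRect((P[:,:2]*1000).astype(np.float32)),P[:,2].max().round(4))
obj('pill',195,255,170,240,.024,.045); obj('bif',360,460,175,240,.028,.06); obj('tumbler rim',485,550,255,310,.078,.1)
obj('magn',295,360,170,250,.010,.03)
print(cast(c,(519,279.6),.085))
# tumbler from wrist view w4 / w1 depth
z=np.load('pics/w1.npz');d=z['d'];K,Rm,t=z['K'],z['R'],z['t']
obj('tumbler w1',250,340,262,385,.079,.09)
```

```text
t 24.6 tcp [ 0.613  -0.095   0.3379] yaw 1.77 tilt [ 0.    -0.001] F [0.6 0.3 0.4] gap 0.0852 j [-0.15  0.24  0.22  1.55 -0.    1.22]
pill 517 ((628.6763305664062, 304.57281494140625), (50.07243728637695, 50.56919479370117), 77.8741455078125) 0.0393
bif 237 ((608.5581665039062, -69.1534423828125), (28.871139526367188, 85.72965240478516), 12.046931266784668) 0.0484
tumbler rim 165 ((452.1057434082031, -297.21826171875), (55.55710983276367, 55.653804779052734), 88.80998992919922) 0.092
magn 727 ((605.5048828125, 84.15690612792969), (154.21128845214844, 124.59392547607422), 4.047123432159424) 0.0263
[[ 0.45213692 -0.29764185  0.085     ]]
tumbler w1 933 ((453.4644775390625, -302.17041015625), (58.2384147644043, 45.19717025756836), 8.248579978942871) 0.0855
```

View pics/top1.png

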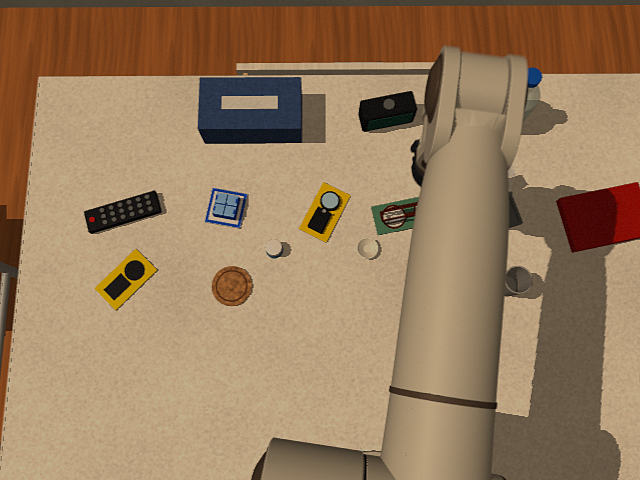

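All three placed things look right: pill box (227,206), magnifier (325,212), bifocals on the green pad (395,215). Now the tumbler.

```bash
python3 -c "
from h import *
plan((.4535,-.299,.36,1.77))"
```

```text
[-0.4207 -0.4924 -0.0387] turn 0.001 mm 259
```

Call:
servo_tool(increments=[[[-0.07,-0.082,-0.04,0,1],[-0.14,-0.164,-0.04,0,1],[-0.21,-0.246,-0.04,0,1],[-0.28,-0.328,-0.04,0,1],[-0.35,-0.41,-0.04,0,1],[-0.42,-0.492,-0.04,0,1],[-0.42,-0.492,-0.04,0,1],[-0.42,-0.492,-0.04,0,1]]])

```text
time: 25.65
eef_pos: [0.4537, -0.2987, 0.3531]
ee_rot: [0.633, 0.774, 0.0, 0.0]
force: [0.0, -0.0, 0.0]
finger_gap: 0.0854
```

```bash
python3 shot.py w11
python3 - <<'E'
from h import *
z=np.load('pics/w11.npz');K,Rm,t=z['K'],z['R'],z['t'];d=z['d']
v,u=np.mgrid[140:300,240:400]; P=t+((Rm@np.linalg.inv(K)@np.stack([u.ravel(),v.ravel(),np.ones(u.size)]))*d[140:300,240:400].ravel()).T
P=P[(P[:,2]>.08)&(P[:,2]<.09)];print(len(P),cv2.minAreaRect((P[:,:2]*1000).astype(np.float32)),cv2.minEnclosingCircle((P[:,:2]*1000).astype(np.float32)))
E
```

```text
t 25.65 tcp [ 0.4537 -0.2987  0.3531] yaw 1.77 tilt [0. 0.] F [ 0. -0.  0.] gap 0.0854 j [-0.58  0.06  0.04  1.56  0.    0.79]
1028 ((452.1633605957031, -296.2809143066406), (56.678279876708984, 57.258384704589844), 52.81712341308594) ((452.3401184082031, -296.3982849121094), 28.875259399414062)
```

View pics/w11.png

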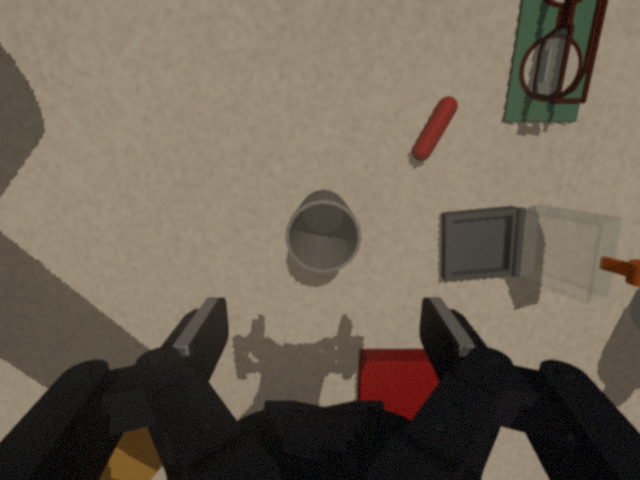

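```bash
python3 -c "
from h import *
plan((.4523,-.2967,.224,1.77))"
```

```text
[ 0.0048 -0.0034  0.3225] turn 0.001 mm 129
```

Call:
servo_tool(increments=[[[0.005,-0.003,0.08,0,1],[0.005,-0.003,0.16,0,1],[0.005,-0.003,0.23,0,1],[0.005,-0.003,0.29,0,1],[0.005,-0.003,0.322,0,1],[0.005,-0.003,0.322,0,1],[0.005,-0.003,0.322,0,1]]])

```text
time: 26.58
eef_pos: [0.4526, -0.297, 0.2253]
ee_rot: [0.633, 0.774, 0.0, 0.001]
force: [0.6, -0.9, 0.3]
finger_gap: 0.0853
```

Call:
servo_tool(increments=[[[0,0,0,0,-1],[0,0,0,0,-1],[0,0,0,0,-1],[0,0,0,0,-1],[0,0,0,0,-1],[0,0,0,0,-1]]], newtons=35)

```text
time: 27.32
eef_pos: [0.4523, -0.2972, 0.2254]
ee_rot: [0.633, 0.774, 0.0, 0.001]
force: [-0.3, 0.1, 6.5]
finger_gap: 0.0558
```

Call:
servo_tool(increments=[[[0,0,-0.02,0,-1],[0,0,-0.06,0,-1],[0,0,-0.13,0,-1],[0,0,-0.2,0,-1],[0,0,-0.2,0,-1],[0,0,-0.2,0,-1]]])

```text
time: 28.08
eef_pos: [0.452, -0.297, 0.3038]
ee_rot: [0.633, 0.774, -0.0, -0.0]
force: [-0.7, 0.6, -1.2]
finger_gap: 0.0556
```

```bash
python3 -c "
from h import *
st();plan((.42,0,.32,1.77),(.4565,.2905,.31,1.77))"
```

```text
t 28.07 tcp [ 0.452  -0.297   0.3038] yaw 1.77 tilt [ 0. -0.] F [-0.7  0.6 -1.2] gap 0.0556 j [-0.58  0.05 -0.06  1.46  0.    0.79]
[ 0.7435  0.0687 -0.0402] turn 0.001 mm 299
[ 1.4373  0.3021 -0.015 ] turn 0.001 mm 588
```

Call:
servo_tool(increments=[[[0.07,0.01,-0.01,0,-1],[0.17,0.02,-0.02,0,-1],[0.28,0.03,-0.03,0,-1],[0.4,0.04,-0.03,0,-1],[0.52,0.05,-0.03,0,-1],[0.64,0.06,-0.03,0,-1],[0.743,0.069,-0.03,0,-1]]])

```text
time: 28.95
eef_pos: [0.4195, 0.0013, 0.3151]
ee_rot: [0.633, 0.774, -0.0, -0.001]
force: [0.2, 0.5, -0.8]
finger_gap: 0.0558
```

```bash
python3 -c "
from h import *
st();plan((.4567,.291,.31,1.77))"
```

```text
t 28.95 tcp [0.4195 0.0013 0.3151] yaw 1.771 tilt [ 0.    -0.002] F [ 0.2  0.5 -0.8] gap 0.0558 j [ 0.   -0.24 -0.3   1.51  0.    1.37]
[0.6914 0.2349 0.0128] turn 0.001 mm 292
```

Call:
servo_tool(increments=[[[0.1,0.034,0.002,0,-1],[0.22,0.075,0.004,0,-1],[0.34,0.115,0.006,0,-1],[0.46,0.156,0.008,0,-1],[0.58,0.197,0.01,0,-1],[0.691,0.235,0.012,0,-1],[0.691,0.235,0.012,0,-1],[0.691,0.235,0.012,0,-1]]])

```text
time: 29.95
eef_pos: [0.4573, 0.2891, 0.3103]
ee_rot: [0.633, 0.774, -0.001, -0.0]
force: [0.1, 0.7, -1.7]
finger_gap: 0.0557
```

Call:
servo_tool(increments=[[[0,0,0,0,-1],[0,0,0,0,-1]]])

```text
time: 30.2
eef_pos: [0.4577, 0.2885, 0.3117]
ee_rot: [0.634, 0.774, 0.0, 0.0]
force: [-0.1, -0.4, -1.8]
finger_gap: 0.0557
```

```bash
python3 -c "
from h import *
st();plan((.4567,.291,.2305,1.77))"
```

```text
t 30.2 tcp [0.4577 0.2885 0.3117] yaw 1.769 tilt [0. 0.] F [-0.1 -0.4 -1.8] gap 0.0557 j [ 0.56  0.05 -0.04  1.48 -0.    1.93]
[ 0.0067 -0.0012  0.2029] turn -0.002 mm 81
```

Call:
servo_tool(increments=[[[0.006,-0.001,0.08,0,-1],[0.006,-0.001,0.15,0,-1],[0.006,-0.001,0.185,0,-1],[0.006,-0.001,0.2,0,-1],[0.006,-0.001,0.204,0,-1],[0.006,-0.001,0.204,0,-1],[0.006,-0.001,0.204,0,-1]]])

```text
time: 31.08
eef_pos: [0.4569, 0.2917, 0.2306]
ee_rot: [0.633, 0.774, 0.001, 0.0]
force: [-0.1, 0.1, -0.9]
finger_gap: 0.0559
```

```bash
python3 -c "
from h import *
st()"
```

```text
t 31.07 tcp [0.4569 0.2917 0.2306] yaw 1.77 tilt [0.    0.001] F [-0.1  0.1 -0.9] gap 0.0559 j [ 0.57  0.07 -0.18  1.32  0.    1.94]
```

Call:
servo_tool(increments=[[[0,0,0.003,0,-1],[0,0,0.003,0,-1],[0,0,0.003,0,1],[0,0,0.003,0,1],[0,0,0.003,0,1],[0,0,0.003,0,1],[0,0,-0.1,0,1],[0,0,-0.22,0,1]]])

```text
time: 32.08
eef_pos: [0.4565, 0.2914, 0.3181]
ee_rot: [0.633, 0.774, -0.001, -0.0]
force: [0.4, 0.9, 0.5]
finger_gap: 0.0857
```

Call:
servo_tool(increments=[[[0,0,-0.15,0,1],[-0.1,-0.05,-0.2,0,1],[-0.22,-0.12,-0.2,0,1],[-0.34,-0.19,-0.2,0,1],[-0.46,-0.26,-0.2,0,1],[-0.55,-0.33,-0.2,0,1],[-0.55,-0.33,-0.2,0,1],[-0.55,-0.33,-0.2,0,1]]])

```text
time: 33.08
eef_pos: [0.3711, 0.0499, 0.398]
ee_rot: [0.633, 0.774, 0.0, 0.0]
force: [0.7, 0.8, 0.1]
finger_gap: 0.085
```

Run:
```python
from h import *
st()
im,d=vision.snapshot('top');cv2.imwrite('pics/top2.png',im)
c=cam('top');K,Rm,t=c
def obj(n,x0,x1,y0,y1,za,zb):
    v,u=np.mgrid[y0:y1,x0:x1]; P=t+((Rm@np.linalg.inv(K)@np.stack([u.ravel(),v.ravel(),np.ones(u.size)]))*d[y0:y1,x0:x1].ravel()).T
    P=P[(P[:,2]>za)&(P[:,2]<zb)];print(n,len(P),cv2.minAreaRect((P[:,:2]*1000).astype(np.float32)) if len(P) else '',P[:,2].max().round(4) if len(P) else '')
obj('pill',200,255,180,232,.024,.045); obj('bif',368,452,185,235,.028,.06); obj('tumbler',195,275,245,315,.08,.1)
hsv=cv2.cvtColor(im,cv2.COLOR_BGR2HSV);S,V=hsv[...,1],hsv[...,2]
obj('magn',312,345,186,240,.0105,.03)
```

```text
t 33.08 tcp [0.3711 0.0499 0.398 ] yaw 1.77 tilt [0.    0.001] F [0.7 0.8 0.1] gap 0.085 j [ 0.13 -0.33 -0.21  1.69  0.    1.51]
pill 518 ((628.490966796875, 304.1370849609375), (50.63671112060547, 50.13032531738281), 78.73495483398438) 0.0408
bif 408 ((613.3467407226562, -94.26140594482422), (29.346435546875, 137.64663696289062), 11.35908031463623) 0.0479
tumbler 190 ((457.297607421875, 292.58636474609375), (56.082820892333984, 56.64430618286133), 31.357013702392578) 0.0966
magn 641 ((621.2105102539062, 87.61292266845703), (57.89069747924805, 103.37957763671875), 78.54561614990234) 0.0256
```

View pics/top2.png

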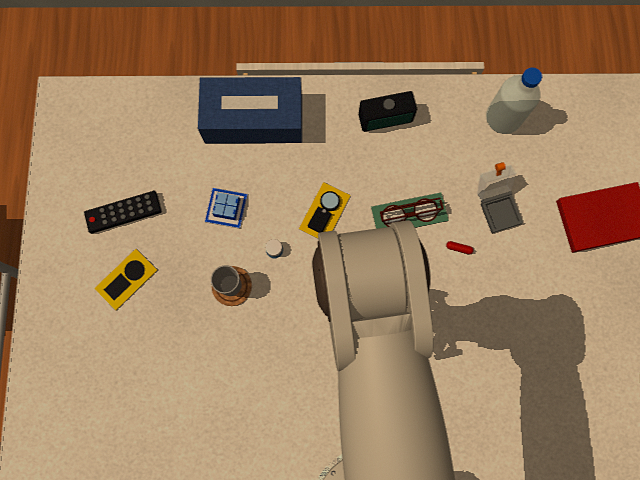

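Everything is on its pad and the lid is open. One last numeric check on the magnifier and the lid pull.

Run:
```python
from h import *
im=cv2.imread('pics/top2.png');c=cam('top');hsv=cv2.cvtColor(im,cv2.COLOR_BGR2HSV);H,S,V=[hsv[...,i].astype(int) for i in range(3)]
m=roi((abs(H-26)<8)&(S>120),295,355,178,245);hull=np.zeros(m.shape,np.uint8)
q=cv2.convexHull(np.argwhere(m)[:,::-1].astype(np.int32));cv2.fillConvexPoly(hull,cv2.convexHull(q),1)
h=cv2.erode(hull,np.ones((3,3)))&(~m).astype(np.uint8); h=cv2.morphologyEx(h,cv2.MORPH_OPEN,np.ones((3,3)))
print('pad',rect(c,hull,.004),'magn',rect(c,cv2.morphologyEx(h,cv2.MORPH_CLOSE,np.ones((7,7))),.014))
print('lens',cast(c,(331,201),.012))
o=roi((abs(H-10)<7)&(S>170),485,520,155,182);print('pull at z .098',cast(c,np.argwhere(o).mean(0)[::-1],.098))
```

```text
pad (array([0.61919055, 0.09129286]), [70.3275146484375, 121.58331298828125], np.float32(2.6647987)) magn (array([0.61506195, 0.09216106]), [42.027069091796875, 98.90274810791016], np.float32(2.7138312))
lens [[0.64044153 0.07687991 0.012     ]]
pull at z .098 [[ 0.68440649 -0.27139279  0.098     ]]
```

```bash
python3 -c "
from workcell import env
print(env.finish_job())"
```

```text
the job is handed in; nothing more can be done
None
```

I opened the case lid past upright and moved the pill box, magnifier, bifocals and tumbler onto their pads. I let go of each one and handed the job in at about 33 s of the 133 s allowed.

My last top-camera checks, taken with the arm clear of everything; no check failed:

| Thing | Offset from pad centre | Angle from the outline |
|---|---|---|
| Tumbler | about 0.5 mm | does not matter |
| Bifocals | about 1 mm | about 0.0 rad |
| Pill box | about 4 mm | about 0.01 rad |
| Magnifier | about 4 mm | about 0.05 rad |

- **Lid:** it rests open near its stop; the pull measured well beyond the hinge. I did not measure the joint angle directly.
- **Yellow pad:** the one I used is 0.63 m from the base; its look-alike is 0.70 m away.
- **Knocks:** nothing was knocked over, and forces stayed low on every reading.
- **Camera disagreement:** the top and wrist cameras differed by 2–3 mm in places, for example on the coaster. That is well inside the 13 mm tolerance.

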